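# Set the caps of a slant rack for incubation

### The job

Get the leaning tube rack ready for the incubator. First press the rack's clamp lever down until it catches and stays down, then pull the domed cap up to its vented stop, then push the wide flat-flanged cap fully home so that it snaps shut. Leave the slim cap closed, leave the bottle, beaker and jar where they stand, and let go of everything at the end.

Things in the scene. Friction and masses are not known exactly. Their poses are not given: they have to be found in the camera images.
- rack: White wire slant rack fixed to the bench; grey base plate 190 x 400 x 10 mm, its middle at y = 55 mm. Origin on the bench under the middle tube place; x across the rack, away from the robot, y along the row, z up. Three glass tubes, 85 mm apart (y = -85, 0, 85 mm, any order), lean 35 degrees with their mouths to -x. The clamp lever stands beyond the +y end post, at y = 215 mm.
- carry_bar (a point): Middle of the fixed steel carrying bar, 12 mm thick, along the rack's y, 130 mm above the caps (rack x = -16, z = 246 mm). Its 10 mm end posts at y = -140 and 140 mm run from the bar's ends back down to x = 85 mm. An upright gripper over a cap strikes the bar: come in along the tube's axis, from the robot's side, passing in front of the bar.
- clamp_pad (a point): Centre of the top face of the black finger pad (50 x 36 x 10 mm) at the end of the clamp lever. The lever is a steel arm that points to the rack's -x from its hinge, the pad 100 mm from the hinge axis; at rest it is raised 0.6 rad above level. Axes as the rack's when the lever is up, turning with the lever.
- clamp_hinge (a point): Point on the lever's hinge axis (which runs along the rack's y), at x = 50, y = 215, z = 67 mm in the rack's frame, in the middle of the lever's width. Axes as the rack's when the lever is up.
- clamp_lever (a joint): Angle of the clamp lever, rad: 0 raised, 0.6 fully down with its arm level (pad top 72 mm above the bench) on a firm stop. A spring pushes it up over most of the travel (at most about 8 N at the pad); past about 0.46 the catch draws it to 0.6 and holds it when released.
- dome_grip (a point): Point on the axis of the domed cap, at the middle of its straight skirt. Its own z axis: the tube's axis, up out of the tube; its y axis: the rack's y. White plastic cap: straight ribbed skirt 38 mm in diameter from 20 mm below to 16 mm above this point, rounded dome above, top 35 mm above this point. The point moves with the cap. Tube below it 29 mm in diameter.
- cap_dome (a joint): How far the domed cap stands up along the tube's axis, in m: 0 pushed home (its start), 0.014 pulled up to the vented stop. A detent keeps it at either end: it takes about 8 to 10 N along the axis to snap it over, with the middle at 0.007. The cap cannot leave the tube: 0.014 is a firm stop.
- flange_top (a point): Centre of the top face of the flanged cap: a white cap with a flat disc on top, 52 mm in diameter and 6 mm thick, over a skirt 36 mm in diameter and 30 mm long. Its own z axis: the tube's axis, up out of the tube; its y axis: the rack's y. The point moves with the cap.
- cap_flange (a joint): How far the flanged cap has been pressed down its tube's axis, in m: 0 raised at the vented stop (its start), 0.014 fully home, a firm stop. A detent keeps it at either end: it takes about 8 to 10 N along the axis to snap it over, with the middle at 0.007.
- slim_top (a point): Centre of the top face of the slim cap (white, 26 mm in diameter, 36 mm long, on a 20 mm tube), whose cap is to be left alone. Its z axis is the tube's axis.
- cap_slim (a joint): How far the slim cap stands up along its tube's axis, in m: 0 home (its start and where it must stay), 0.014 vented; detent as for the others.
- media_bottle: Bystander: loose upright lab bottle with a screw cap, 68 mm in diameter, 150 mm high. Origin at the centre of its underside.
- beaker: Bystander: loose open glass beaker, 76 mm in diameter, 95 mm high. Origin at the centre of its underside.
- jar: Bystander: loose white lidded jar, 70 mm in diameter, 70 mm high. Origin at the centre of its underside.

How it is judged:
On the way, in this order (a step that is already met when the one before it is completed fails the run):
1. the clamp lever is down in its catch (value of joint clamp_lever above 0.55 rad), for 0.2 s.
2. the domed cap is up at its vented stop (value of joint cap_dome above 0.0105 m), for 0.2 s.
3. the flanged cap is home (value of joint cap_flange above 0.0115 m), for 0.2 s.
At the end, for the whole second after the job is handed in: The clamp lever is latched down (joint above 0.55 rad), the domed cap is vented (above 10.5 mm of 14), the flanged cap is home (pressed above 11.5 mm of 14), the slim cap is home (up less than 2.5 mm), the bottle, beaker and jar stand upright within 30 mm of where they began, and nothing is touched (value of joint clamp_lever above 0.55 rad and value of joint cap_dome above 0.0105 m and value of joint cap_flange above 0.0115 m and value of joint cap_slim below 0.0025 m and distance of each of media_bottle, beaker, jar from where it was at the start of the episode below 0.03 m and angle between each of media_bottle, beaker, jar's own z axis and vertical below 0.2 rad).
It fails at once if the slim cap is pulled up (value of joint cap_slim above 0.006 m).
It fails at once if a bystander is knocked away or over (distance of any of media_bottle, beaker, jar from where it was at the start of the episode above 0.03 m or angle between any of media_bottle, beaker, jar's own z axis and vertical above 0.4 rad).
It also fails if it takes over 64 s, if anything falls off the work surface, if the arm or the gripper's body presses on something with over 40 N, if the wrist force passes 120 N, or if a joint passes its speed limit or range.

### The arm

A 6-joint arm with a two-finger parallel gripper is mounted at the origin on the work surface. World frame = base frame: x ahead of the robot, y to its left, z up, the work surface at z = 0. Lengths are in m, angles in rad, forces in N, time in s.
With the tool pointing down it reaches from about 0.35 to 0.85 m from the base axis. Payload 8.1 kg.
Tool frame: the origin (TCP) lies on the centre line of the jaws, within the pads' length; the fingertips stand 17 mm ahead of it and the grasp point (between the pads) lies 2 mm behind it; z points along the fingers, y is the line along which they close (so a half turn about z gives the same grasp; the last joint's range is limited). The gripper opens to 93 mm and grips with 3 to 60 N. Pads are 15 mm wide; open, the fingers measure 128 mm over their backs; the gripper's body (75 mm by 188 mm) begins 65 mm behind the grasp point.
Start: joints at [1.041, 0.13, 1.488, -0, 1.523, -0.085], TCP at [0.258, 0.542, 0.236] pointing down, gripper open.
Joint ranges: [-2.96, 2.96], [-0.89, 2.26], [0.02, 2.5], [-1.34, 4.48], [0, 2.73], [-2.66, 2.66]. Speed limits (rad/s): [2.39, 2.39, 2.79, 3.14, 3.14, 3.14].

### API

Orientations are given as a rotation vector (axis times angle).
In Python, from plant import telemetry, viewer, order gives the robot as it stands.
- The arm moves only by the tool send_rows, never from a script. Its argument "plan" is a list that holds one entry, the list of rows, each a list of 5 numbers: the closure, from -1 (fully open) to 1 (shut), then the shift along the world's x, y, z normalised to -1 to 1, where 1 is 0.2 m, then the turn about the world's z normalised to -1 to 1, where 1 is 60 degrees. A call has 1 to 20 rows; each row is the pose to reach, as a shift and turn from the pose commanded when the call began; what a row does not reach only later rows make up. A row lasts 1/12 s, in which the tool goes at most 41.7 mm and 7.16 degrees, less where a joint would pass 70% of its speed; a pose out of reach is approached as far as the arm can. A call with a number of a shift or a turn outside -1 to 1 is refused whole. A call with a gripper value outside its range is refused whole. The fingers move at their own pace and stop on an object; "force" is the grip in N (left out, the last holds). Time passes only in rows, so rows that repeat a pose let the fingers close. It gives the time, the measured TCP pose, the force, the opening and the grip force at its end, in the units of the state.
- telemetry.read_state(): the state, without advancing time (a new reading comes with each control period).
- viewer.read_camera(name): name is "scene" or "top" or "wrist"; returns (picture, depth): 480x640x3 uint8, blue, green, red; 480x640 float32, m along the optical axis (not along the pixel's ray), 0 where there is no reading.
- viewer.calibration(name): a dict with "camera_matrix" (3x3 intrinsics, pixels), "extrinsics" (4x4, takes a point from camera to world coordinates); the wrist camera has in their place "hand_eye" (4x4, takes a point from camera to tool coordinates, whose origin is the TCP and whose axes are the flange's). Camera axes: x right, y up, looking along -z (the intrinsics and any distortion apply to the point x, -y, -z); pixel columns grow to the right and rows downward; lengths in m; the calibration is good to about 2 mm. A picture is of the moment at which its call begins: read the wrist's pose just before it. calibration takes no time and is no camera call.
- order.close_job(): hands the job in; it is judged then, once.
The state is a dict: "t": time; "q": joint angles; "dq": joint speeds; "joint_torque": joint torques, N m; "tool_pos": TCP position; "orientation": TCP orientation; "force": force on the tool from outside, world axes, zero at the start; "wrist_torque": the same for the moment, N m; "opening": finger opening in m; "gripper_force": force on a finger pad.
Only numpy, scipy, OpenCV 4.12 (cv2) and the standard library are available. Lean on these libraries where they do the work, as an engineer would, in place of code of your own. Each camera call takes 0.05 s, during which the arm holds its last target. There are 200 camera calls.

## Working session

There is one attempt and no reset: what is moved stays moved. The work goes in short steps, Python scripts to look and compute and a tool call to move; the robot and the scene stay as the last step left them, time stands still between calls to the robot, and variables do not carry over. Pictures are saved under pics/ and viewed, at most 10 in all, crops included, and the job is handed in when it is done.

Besides the shell and the picture viewer there is one more tool, called after ">>>" as name([rows], argument=value, ...), one row to a line, values as JSON. send_rows: Moves the arm, as the interface text tells. Scaled input: -1 to 1 covers 0.2 m each way for a shift and 60 degrees each way for a turn. Its arguments: {"type":"object","properties":{"plan":{"type":"array"},"force":{"type":"number"}},"required":["plan"]}

```bash
mkdir -p pics
cat > h.py <<'E'
import numpy as np, cv2
from plant import telemetry, viewer, order
def cloud(name):
    st=telemetry.read_state(); im,d=viewer.read_camera(name); c=viewer.calibration(name)
    K=np.array(c["camera_matrix"])
    if name=="wrist":
        from scipy.spatial.transform import Rotation as R
        T=np.eye(4);T[:3,:3]=R.from_rotvec(st["orientation"]).as_matrix();T[:3,3]=st["tool_pos"];T=T@np.array(c["hand_eye"])
    else: T=np.array(c["extrinsics"])
    v,u=np.mgrid[:480,:640]
    P=np.stack([(u-K[0,2])/K[0,0]*d,-(v-K[1,2])/K[1,1]*d,-d],-1)@T[:3,:3].T+T[:3,3]
    P[d==0]=np.nan
    return im,d,P,K,T
E
python3 - <<'E'
from h import *
for n in ["scene","top"]:
    im,d,P,K,T=cloud(n); cv2.imwrite(f"pics/{n}0.png",im); np.savez(f"{n}0.npz",im=im,P=P,K=K,T=T,d=d)
    print(n,K,T.round(3),{k:v for k,v in viewer.calibration(n).items() if k not in("camera_matrix","extrinsics")})
print(telemetry.read_state())
E
```

```text
scene [[585.60906563   0.         330.44424193]
 [  0.         585.60906563 250.60872591]
 [  0.           0.           1.        ]] [[ 0.189 -0.731  0.656  1.473]
 [ 0.982  0.139 -0.128 -0.168]
 [ 0.003  0.669  0.744  1.21 ]
 [ 0.     0.     0.     1.   ]] {}
top [[529.45049359   0.         322.72599281]
 [  0.         529.45049359 243.452914  ]
 [  0.           0.           1.        ]] [[-0.024  0.997 -0.073  0.47 ]
 [-0.999 -0.026 -0.028 -0.008]
 [-0.03   0.072  0.997  1.24 ]
 [ 0.     0.     0.     1.   ]] {}
{'t': 0.1, 'q': array([ 1.04058180e+00,  1.31105157e-01,  1.48919531e+00, -2.58534637e-05,
        1.52308171e+00, -8.53710334e-02]), 'dq': array([ 0.00182054,  0.00083647, -0.00205327,  0.00014597, -0.00157396,
        0.00196275]), 'joint_torque': array([ 1.31622379e-03, -5.61341000e+01, -4.93095160e+01,  7.70044397e-02,
        2.90964358e-02, -3.29329055e-05]), 'tool_pos': array([0.25789397, 0.54116172, 0.23466703]), 'orientation': array([-6.92894990e-01, -3.06369747e+00,  2.69071298e-03]), 'force': array([-0.28729454, -0.20944488, -0.26239505]), 'wrist_torque': array([0.01596595, 0.00245694, 0.01146909]), 'gripper_force': 0.0, 'opening': 0.09286706766368891}
```

View pics/scene0.png

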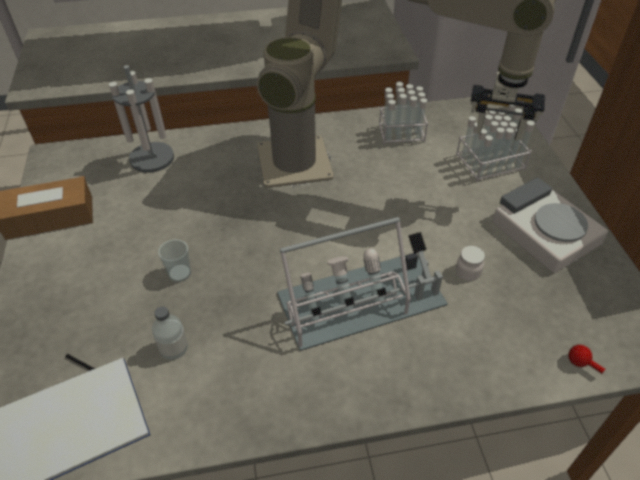

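View pics/top0.png

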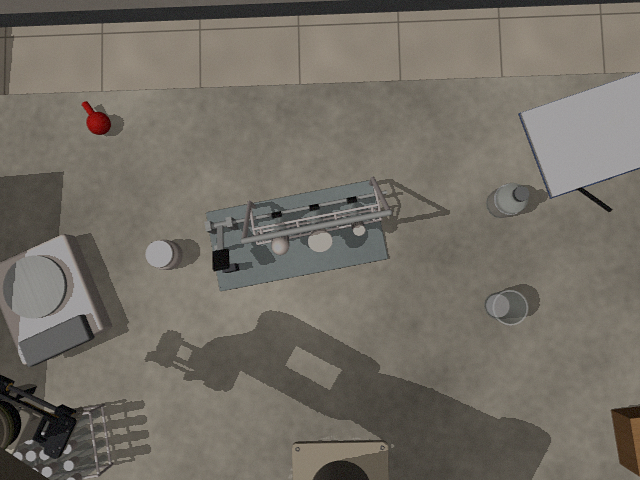

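Run:
```python
from h import *
z=np.load("top0.npz"); im,P,K,T=z["im"],z["P"],z["K"],z["T"]
def ray(u,v,h):
    d=T[:3,:3]@np.array([(u-K[0,2])/K[0,0],-(v-K[1,2])/K[1,1],-1]); o=T[:3,3]; return o+d*(h-o[2])/d[2]
# plate: bluish grey
b,g,r=[im[...,i].astype(int) for i in range(3)]
m=((b-r)>8).astype(np.uint8); m[:150]=0;m[320:]=0;m[:,:190]=0;m[:,420:]=0
m=cv2.morphologyEx(m,cv2.MORPH_CLOSE,np.ones((9,9)))
c=max(cv2.findContours(m,0,1)[0],key=cv2.contourArea)
rc=cv2.minAreaRect(c); bx=cv2.boxPoints(rc); print(rc)
W=np.array([ray(u,v,.010) for u,v in bx]); print(W.round(4)); 
ctr=W.mean(0); e=[W[1]-W[0],W[2]-W[1]]; print([np.linalg.norm(x) for x in e])
L=max(e,key=np.linalg.norm); yv=L/np.linalg.norm(L); yv*=np.sign(yv[1]); xv=np.array([yv[1],-yv[0],0])
print("yaw",np.degrees(np.arctan2(yv[1],yv[0])))
# plate centre in rack: x unknown; list heights
R=np.stack([xv,yv,[0,0,1]]); o=ctr-0.055*yv; o[2]=0; print("o(plate centre line)",o,xv,yv)
np.savez("rack.npz",R=R,o=o)
for n in("top","scene"):
    z=np.load(n+"0.npz"); Q=(z["P"]-o)@R.T; im=z["im"].astype(int)
    print(n)
    for lo,hi in((.215,.30),):
        s=(abs(Q[...,0])<.15)&(abs(Q[...,1])<.2)&(Q[...,2]>lo)&(Q[...,2]<hi); q=Q[s]; print("bar",len(q),np.median(q,0).round(4),q.min(0).round(3),q.max(0).round(3))
    for yc in(-.085,0,.085):
        s=(abs(Q[...,0])<.12)&(abs(Q[...,1]-yc)<.03)&(Q[...,2]>.085)&(Q[...,2]<.2)&(im.min(-1)>0)
        q=Q[s]; print(yc,len(q))
        if len(q): print(np.median(q,0).round(4),q[np.argsort(q[:,2])[-5:]].round(3).tolist(), np.percentile(q,[5,95],axis=0).round(3).tolist())
    s=(im.max(-1)<40)&(abs(Q[...,1]-.215)<.05)&(abs(Q[...,0])<.12)&(Q[...,2]>.06); q=Q[s]; print("pad",len(q),np.median(q,0).round(4),np.percentile(q,[3,97],axis=0).round(3).tolist())
```

```text
((354.6846008300781, 193.67691040039062), (14.7601318359375, 9.178568840026855), 29.744882583618164)
[[ 0.6746 -0.0307  0.01  ]
 [ 0.6932 -0.0419  0.01  ]
 [ 0.675  -0.0714  0.01  ]
 [ 0.6565 -0.0602  0.01  ]]
[np.float64(0.02166151148063759), np.float64(0.03464923922122966)]
yaw 58.2840241829732
o(plate centre line) [ 0.64591246 -0.09785315  0.        ] [ 0.85066456 -0.52570886  0.        ] [ 0.52570886  0.85066456 -0.        ]
top
bar 623 [-0.0886  0.0274  0.2508] [-0.15  -0.037  0.215] [-0.018  0.105  0.256]
-0.085 0
0 347
[-0.033   0.0063  0.1243] [[-0.018, -0.009, 0.198], [-0.01, -0.011, 0.198], [-0.014, -0.009, 0.198], [-0.017, -0.008, 0.199], [-0.013, -0.011, 0.199]] [[-0.088, -0.007, 0.086], [0.022, 0.026, 0.186]]
0.085 138
[-0.0979  0.0876  0.0888] [[-0.118, 0.065, 0.126], [-0.117, 0.068, 0.127], [-0.12, 0.072, 0.13], [-0.119, 0.07, 0.13], [-0.119, 0.06, 0.144]] [[-0.116, 0.059, 0.086], [-0.064, 0.11, 0.115]]
  return _methods._mean(a, axis=axis, dtype=dtype,
  ret = um.true_divide(
Traceback (most recent call last):
IndexError: index -1 is out of bounds for axis 0 with size 0
```

Run:
```python
import cv2
a=cv2.imread("pics/scene0.png")[205:355,260:470]; a=cv2.resize(a,None,fx=3.7,fy=3.7,interpolation=cv2.INTER_CUBIC)
cv2.imwrite("pics/crop_s.png",cv2.convertScaleAbs(a,alpha=1.5))
```

```text
(no output)
```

View pics/crop_s.png

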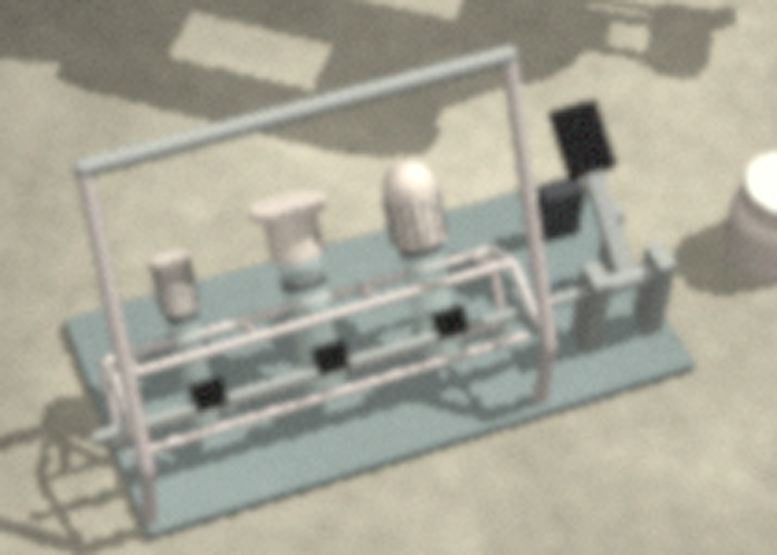

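Run:
```python
from h import *
z=np.load("top0.npz"); im,P,K,T=z["im"],z["P"],z["K"],z["T"]
print("plate",im[270,270],im[250,370],im[215,215],"bench",im[320,250],im[150,300],"z",P[270,270],P[320,250])
def ray(u,v,h):
    d=T[:3,:3]@np.array([(u-K[0,2])/K[0,0],-(v-K[1,2])/K[1,1],-1]); o=T[:3,3]; return o+d*(h-o[2])/d[2]
b,g,r=[cv2.GaussianBlur(im,(5,5),0)[...,i].astype(int) for i in range(3)]
m=((b-r)>-2).astype(np.uint8); m[:165]=0;m[305:]=0;m[:,:195]=0;m[:,400:]=0
m=cv2.morphologyEx(m,cv2.MORPH_OPEN,np.ones((5,5)));m=cv2.morphologyEx(m,cv2.MORPH_CLOSE,np.ones((15,15)))
c=max(cv2.findContours(m,0,1)[0],key=cv2.contourArea)
rc=cv2.minAreaRect(c); bx=cv2.boxPoints(rc); print(rc,bx.round(1).tolist(),"area ratio",cv2.contourArea(c)/np.prod(rc[1]))
bx=np.array([[206.,211.5],[372.5,179],[388,258],[219.5,290.5]]) if cv2.contourArea(c)<9000 else bx
W=np.array([ray(u,v,.010) for u,v in bx])
ctr=W.mean(0); e=[W[1]-W[0],W[2]-W[1]]; print([np.linalg.norm(x) for x in e])
L=max(e,key=np.linalg.norm); yv=L/np.linalg.norm(L); yv*=np.sign(yv[1]); xv=np.array([yv[1],-yv[0],0])
print("yaw",np.degrees(np.arctan2(-yv[0],yv[1])))
R=np.stack([xv,yv,[0,0,1]]); o=ctr-0.055*yv; o[2]=0; print("o",o,xv,yv)
np.savez("rack.npz",R=R,o=o)
for n in("top","scene"):
    z=np.load(n+"0.npz"); Q=(z["P"]-o)@R.T; im=z["im"].astype(int); print(n)
    def rep(t,s):
        q=Q[s]; print(t,len(q), *( [np.median(q,0).round(4),np.percentile(q,[3,97],axis=0).round(3).tolist()] if len(q) else []))
    rep("bar",(abs(Q[...,0])<.15)&(abs(Q[...,1])<.12)&(Q[...,2]>.22)&(Q[...,2]<.3))
    for yc in(-.085,0,.085):
        rep(yc,(abs(Q[...,0])<.14)&(abs(Q[...,1]-yc)<.032)&(Q[...,2]>.085)&(Q[...,2]<.2))
    rep("pad",(im.max(-1)<45)&(abs(Q[...,1]-.215)<.05)&(abs(Q[...,0])<.14)&(Q[...,2]>.06))
```

```text
plate [111 111 108] [108 110 104] [110 113 105] bench [121 131 137] [103 116 120] z [0.5012095  0.15111148 0.0091451 ] [ 0.38588503  0.20137552 -0.00134942]
((296.0664978027344, 235.11744689941406), (79.70614624023438, 170.03692626953125), 78.92979431152344) [[205.0, 212.3000030517578], [371.8999938964844, 179.6999969482422], [387.20001220703125, 257.8999938964844], [220.3000030517578, 290.6000061035156]] area ratio 0.736000055334757
[np.float64(0.4000926812054547), np.float64(0.18674115125699275)]
yaw 9.487215434948894
o [0.59061466 0.03483255 0.        ] [0.9863224  0.16482753 0.        ] [-0.16482753  0.9863224  -0.        ]
top
bar 801 [-0.016   0.0008  0.2509] [[-0.021, -0.112, 0.246], [-0.01, 0.113, 0.255]]
-0.085 242 [-0.0152 -0.0843  0.1222] [[-0.035, -0.11, 0.086], [0.026, -0.061, 0.134]]
0 555 [-0.029   0.0003  0.1357] [[-0.053, -0.023, 0.087], [0.025, 0.024, 0.152]]
0.085 400 [-0.0205  0.0835  0.135 ] [[-0.044, 0.063, 0.086], [0.025, 0.106, 0.147]]
pad 324 [-0.0326  0.2134  0.1301] [[-0.053, 0.198, 0.112], [-0.011, 0.23, 0.142]]
scene
bar 537 [-0.0102 -0.0041  0.2488] [[-0.017, -0.113, 0.242], [-0.006, 0.113, 0.254]]
-0.085 293 [-0.0019 -0.0881  0.108 ] [[-0.026, -0.107, 0.085], [0.029, -0.07, 0.13]]
0 493 [-0.0071 -0.0046  0.1219] [[-0.044, -0.022, 0.086], [0.028, 0.018, 0.15]]
0.085 474 [-0.0036  0.08    0.1181] [[-0.032, 0.064, 0.086], [0.029, 0.101, 0.144]]
pad 184 [-0.0262  0.2107  0.1253] [[-0.043, 0.197, 0.113], [-0.01, 0.226, 0.137]]
```

>>> send_rows([
  [[1,0.5,-0.5,0,-0.45],[1,1,-1,0,-0.917],[1,1,-1,0,-0.917],[1,1,-1,0,-0.917],[1,1,-1,0,-0.917],[1,1,-1,0,-0.917],[1,1,-1,0,-0.917],[1,1,-1,0,-0.917],[1,1,-1,0,-0.917]],
], force=20)

```text
t: 0.85
tool_pos: [0.4593, 0.3398, 0.235]
orientation: [-2.039, -2.39, 0.002]
force: [-0.6, 0.5, -0.3]
opening: 0.0376
gripper_force: 0.0
```

>>> send_rows([
  [[1,0.275,-0.51,0,0],[1,0.275,-0.51,0,0],[1,0.275,-0.51,0,0],[1,0.275,-0.51,-0.2,0],[1,0.275,-0.51,-0.375,0],[1,0.275,-0.51,-0.45,0],[1,0.275,-0.51,-0.52,0],[1,0.275,-0.51,-0.6,0],[1,0.275,-0.51,-0.67,0],[1,0.275,-0.51,-0.71,0],[1,0.275,-0.51,-0.735,0],[1,0.275,-0.51,-0.735,0]],
])

```text
t: 1.85
tool_pos: [0.5124, 0.2404, 0.0894]
orientation: [-2.026, -2.4, 0.001]
force: [0.2, 0.4, 0.5]
opening: 0.0003
gripper_force: 0.0
```

>>> send_rows([
  [[1,0,0,0.3,0],[1,0,0,0.75,0],[1,0,0,0.75,0],[1,0,0,0.75,0],[1,0,0,0.75,0],[1,0,0,0.75,0]],
])

```text
t: 2.35
tool_pos: [0.5142, 0.2407, 0.2415]
orientation: [2.026, 2.398, 0.007]
force: [0.2, -0.1, -0.3]
opening: 0.0005
gripper_force: 0.0
```

Run:
```python
from h import *
r=np.load("rack.npz"); R,o=r["R"],r["o"]
im,d,P,K,T=cloud("scene"); Q=(P-o)@R.T
s=(im.max(-1)<45)&(abs(Q[...,1]-.215)<.03)&(abs(Q[...,0])<.14)&(Q[...,2]>.06)&(Q[...,2]<.15); q=Q[s]; print("pad",len(q),np.median(q,0).round(4))
cv2.imwrite("pics/s1.png",im[0:350,200:640])
s=telemetry.read_state(); print(s["tool_pos"],s["q"],s["t"])
```

```text
pad 146 [-0.0417  0.2092  0.0698]
[0.51313876 0.24019183 0.23907787] [3.47227712e-01 3.76918617e-02 1.57986993e+00 1.10977413e-04
 1.52284935e+00 1.79605919e-01] 2.4
```

View pics/s1.png

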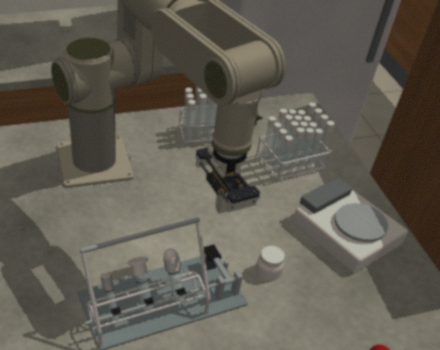

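Run:
```python
from h import *
from scipy.spatial.transform import Rotation as Ro
for n in("scene","top"):
    s=telemetry.read_state(); im,d,P,K,T=cloud(n)
    A=Ro.from_rotvec(s["orientation"]).as_matrix()
    L=(P-s["tool_pos"])@A
    m=(abs(L[...,0])<.1)&(abs(L[...,1])<.13)&(L[...,2]<.02)&(L[...,2]>-.35); q=L[m]
    print(n,len(q))
    for h in np.arange(.02,-.3,-.02):
        k=q[(q[:,2]<=h)&(q[:,2]>h-.02)]
        if len(k)>4: print(round(h,2),len(k),"x",np.percentile(k[:,0],[2,98]).round(3),"y",np.percentile(k[:,1],[2,98]).round(3))
```

```text
scene 6046
0.02 89 x [-0.082  0.004] y [-0.009  0.049]
0.0 134 x [-0.099  0.005] y [-0.011  0.036]
-0.02 51 x [-0.011 -0.001] y [-0.011  0.021]
-0.06 282 x [-0.037  0.031] y [-0.081  0.089]
-0.08 563 x [-0.037  0.027] y [-0.08   0.095]
-0.1 923 x [-0.036  0.029] y [-0.086  0.096]
-0.12 121 x [-0.023  0.023] y [-0.021  0.021]
-0.14 132 x [-0.037  0.022] y [-0.037  0.038]
-0.16 218 x [-0.037  0.024] y [-0.011  0.039]
-0.18 250 x [-0.044  0.029] y [-0.012  0.045]
-0.2 350 x [-0.042  0.027] y [-0.013  0.044]
-0.22 303 x [-0.041  0.026] y [-0.008  0.043]
-0.24 344 x [-0.042  0.045] y [-0.009  0.043]
-0.26 356 x [-0.042  0.035] y [-0.008  0.043]
-0.28 311 x [-0.041  0.026] y [0.001 0.044]
top 2933
0.02 26 x [-0.08  -0.072] y [0.036 0.049]
0.0 104 x [-0.099 -0.071] y [0.022 0.036]
-0.06 47 x [-0.036 -0.029] y [-0.084  0.083]
-0.08 553 x [-0.035 -0.022] y [-0.083  0.078]
-0.1 601 x [-0.035  0.034] y [-0.091  0.092]
-0.14 48 x [-0.036  0.034] y [-0.041  0.012]
-0.16 11 x [-0.037  0.017] y [-0.034 -0.001]
-0.18 53 x [-0.043 -0.033] y [-0.016  0.025]
-0.2 49 x [-0.042  0.014] y [-0.042  0.019]
-0.24 10 x [-0.007  0.004] y [-0.042 -0.041]
-0.26 15 x [-0.013  0.003] y [-0.042 -0.039]
-0.28 8 x [-0.015 -0.008] y [-0.041 -0.038]
```

>>> send_rows([
  [[1,0.2,0,0.2,0],[1,0.4,0,0.4,0],[1,0.6,0,0.6,0],[1,0.8,0,0.8,0],[1,1,0,0.8,0],[1,1,0,0.8,0],[1,1,0,0.8,0]],
])

```text
t: 3.08
tool_pos: [0.715, 0.2392, 0.3974]
orientation: [-2.03, -2.397, 0.002]
force: [-0.2, 0.0, 0.2]
opening: 0.0002
gripper_force: 0.0
```

>>> send_rows([
  [[1,0.3,0,0,0],[1,0.6,0,0,0],[1,0.9,0,0,0],[1,1,0,0,0],[1,1,0,0,0],[1,1,0,0,0],[1,1,0,0,0]],
])

```text
t: 3.67
tool_pos: [0.8181, 0.2186, 0.3587]
orientation: [2.017, 2.381, 0.046]
force: [-0.1, 0.2, 0.2]
opening: 0.0009
gripper_force: 0.0
```

Run:
```python
from h import *
s=telemetry.read_state(); print(s["tool_pos"],s["orientation"],s["q"],s["t"])
```

```text
[0.8181259  0.2186396  0.35865929] [2.01738649 2.38129627 0.04571063] [0.19969848 1.04059504 0.02461239 0.0024884  2.04081988 0.03577784] 3.6667
```

>>> send_rows([
  [[1,-0.5,0,0,0],[1,-0.7,0,0,0],[1,-0.7,0,0,0],[1,-0.7,0,0,0],[1,-0.7,0,0,0],[1,-0.7,0,0,0]],
])

```text
t: 4.17
tool_pos: [0.6756, 0.22, 0.3659]
orientation: [2.012, 2.379, 0.058]
force: [0.4, 0.4, 1.3]
opening: 0.0006
gripper_force: 0.0
```

Run:
```python
from h import *
s=telemetry.read_state(); print(s["tool_pos"],s["orientation"],s["q"],s["t"],np.degrees(3.14159-s["q"][1]-s["q"][2]-s["q"][4]))
```

```text
[0.67555582 0.22003366 0.36590414] [2.0120225  2.37858259 0.05808057] [2.42186986e-01 3.87399339e-01 9.53469789e-01 1.11779198e-03
 1.75549959e+00 7.58287068e-02] 4.1667 2.590988627918736
```

>>> send_rows([
  [[1,0,-0.1,0,0.11],[1,0,-0.2,0,0.22],[1,0,-0.4,0,0.33],[1,0,-0.4,0,0.44],[1,0,-0.4,0,0.55],[1,0,-0.4,0,0.66],[1,0,-0.4,0,0.77],[1,0,-0.4,0,0.88],[1,0,-0.4,0,1],[1,0,-0.4,0,1]],
])

```text
t: 5.0
tool_pos: [0.6779, 0.1398, 0.3655]
orientation: [0.547, 3.083, 0.061]
force: [0.4, 0.8, 0.6]
opening: 0.0005
gripper_force: 0.0
```

>>> send_rows([
  [[1,0.2,0,0.1,0.11],[1,0.4,0,0.1,0.22],[1,0.6,0,0.1,0.33],[1,0.7,0,0.1,0.44],[1,0.8,0.1,0.1,0.5],[1,0.8,0.1,0.1,0.5],[1,0.8,0.1,0.1,0.5]],
])

```text
t: 5.58
tool_pos: [0.8163, 0.1574, 0.3512]
orientation: [0.262, -3.11, -0.06]
force: [1.5, 0.8, -7.2]
opening: 0.0003
gripper_force: 0.0
```

```bash
cat > st.py <<'E'
from h import *
from scipy.spatial.transform import Rotation as Ro
s=telemetry.read_state(); A=Ro.from_rotvec(s["orientation"]).as_matrix(); z=A[:,2]; y=A[:,1]
print("t",round(s["t"],2),"pos",s["tool_pos"].round(4),"q",s["q"].round(3),"F",s["force"].round(1),"open",round(s["opening"],4))
print("tilt",np.degrees(np.arccos(-z[2])).round(1),"az",np.degrees(np.arctan2(z[1],z[0])).round(1),"closing az",np.degrees(np.arctan2(y[1],y[0])).round(1),"closing z",y[2].round(3),"q1",np.degrees(s["q"][0]).round(1))
E
python3 st.py
```

```text
t 5.58 pos [0.8163 0.1574 0.3512] q [ 0.112  1.04   0.04   0.044  2.08  -1.606] F [ 1.5  0.8 -7.2] open 0.0003
tilt 2.5 az 122.0 closing az 99.6 closing z 0.04 q1 6.4
```

>>> send_rows([
  [[1,1,0.17,0,0],[1,1,0.17,0,0],[1,1,0.17,0,0]],
])

```text
t: 5.83
tool_pos: [0.8491, 0.1612, 0.3395]
orientation: [-0.249, 3.077, 0.066]
force: [-0.5, -0.5, 1.0]
opening: 0.0006
gripper_force: 0.0
```

```bash
python3 st.py
```

```text
t 5.83 pos [0.8491 0.1612 0.3395] q [ 0.111  1.066  0.022  0.045  1.998 -1.601] F [-0.5 -0.5  1. ] open 0.0006
tilt 4.0 az 42.7 closing az 99.3 closing z 0.038 q1 6.4
```

>>> send_rows([
  [[1,1,0.17,0,0],[1,1,0.17,0,0],[1,1,0.17,0,0]],
])

```text
t: 6.08
tool_pos: [0.8763, 0.1654, 0.3058]
orientation: [-0.248, 3.041, 0.071]
force: [-0.5, -0.1, -0.7]
opening: 0.001
gripper_force: 0.0
```

```bash
python3 st.py
```

```text
t 6.08 pos [0.8763 0.1654 0.3058] q [ 0.111  1.106  0.022  0.046  1.922 -1.604] F [-0.5 -0.1 -0.7] open 0.001
tilt 5.8 az 32.1 closing az 99.4 closing z 0.039 q1 6.4
```

>>> send_rows([
  [[1,1,0.15,0.2,0],[1,1,0.15,0.2,0],[1,1,0.15,0.2,0]],
])

```text
t: 6.33
tool_pos: [0.8954, 0.1665, 0.2929]
orientation: [-0.245, 3.004, 0.076]
force: [-0.5, 0.5, 0.1]
opening: 0.0004
gripper_force: 0.0
```

>>> send_rows([
  [[1,1,0.15,0.2,0],[1,1,0.15,0.2,0],[1,1,0.15,0.2,0]],
])

```text
t: 6.58
tool_pos: [0.9145, 0.1679, 0.2819]
orientation: [-0.241, 2.965, 0.08]
force: [-0.7, -1.0, -0.4]
opening: 0.0006
gripper_force: 0.0
```

```bash
python3 st.py
```

```text
t 6.58 pos [0.9145 0.1679 0.2819] q [ 0.107  1.138  0.022  0.051  1.813 -1.609] F [-0.7 -1.  -0.4] open 0.0006
tilt 10.0 az 22.7 closing az 99.5 closing z 0.04 q1 6.1
```

>>> send_rows([
  [[1,1,0.15,0.2,0],[1,1,0.15,0.2,0],[1,1,0.15,0.2,0]],
])

```text
t: 6.83
tool_pos: [0.933, 0.1693, 0.272]
orientation: [-0.237, 2.926, 0.085]
force: [-0.1, 0.2, -0.2]
opening: 0.0004
gripper_force: 0.0
```

>>> send_rows([
  [[1,1,0.15,0.2,0],[1,1,0.15,0.2,0],[1,1,0.15,0.2,0],[1,1,0.15,0.2,0],[1,1,0.15,0.2,0],[1,1,0.15,0.2,0]],
])

```text
t: 7.33
tool_pos: [0.9533, 0.1706, 0.2574]
orientation: [-0.233, 2.886, 0.089]
force: [0.4, 0.3, 0.2]
opening: 0.0007
gripper_force: 0.0
```

```bash
python3 st.py
```

```text
t 7.33 pos [0.9533 0.1706 0.2574] q [ 0.104  1.173  0.023  0.056  1.698 -1.614] F [0.4 0.3 0.2] open 0.0007
tilt 14.5 az 18.7 closing az 99.5 closing z 0.041 q1 5.9
```

>>> send_rows([
  [[1,1,0.12,0.3,0],[1,1,0.12,0.3,0],[1,1,0.12,0.3,0]],
])

```text
t: 7.58
tool_pos: [0.9688, 0.1689, 0.26]
orientation: [-0.228, 2.844, 0.093]
force: [-0.1, -0.3, -0.4]
opening: 0.0005
gripper_force: 0.0
```

>>> send_rows([
  [[1,1,0.12,0.3,0],[1,1,0.12,0.3,0],[1,1,0.12,0.3,0]],
])

```text
t: 7.83
tool_pos: [0.9837, 0.1677, 0.262]
orientation: [-0.224, 2.804, 0.097]
force: [-0.5, 0.2, -0.6]
opening: 0.0007
gripper_force: 0.0
```

>>> send_rows([
  [[1,1,0.12,0.3,0],[1,1,0.12,0.3,0],[1,1,0.12,0.3,0]],
])

```text
t: 8.08
tool_pos: [0.9986, 0.1668, 0.2642]
orientation: [-0.219, 2.764, 0.1]
force: [0.7, 0.6, 0.2]
opening: 0.0007
gripper_force: 0.0
```

>>> send_rows([
  [[1,1,0.12,0.3,0],[1,1,0.12,0.3,0],[1,1,0.12,0.3,0]],
])

```text
t: 8.33
tool_pos: [1.0132, 0.1662, 0.2668]
orientation: [-0.215, 2.724, 0.103]
force: [0.8, 0.7, -0.2]
opening: 0.0009
gripper_force: 0.0
```

>>> send_rows([
  [[1,1,0.12,0.3,0],[1,1,0.12,0.3,0],[1,1,0.12,0.3,0]],
])

```text
t: 8.58
tool_pos: [1.0276, 0.1657, 0.2697]
orientation: [-0.21, 2.684, 0.106]
force: [-0.7, -0.2, 0.5]
opening: 0.0007
gripper_force: 0.0
```

>>> send_rows([
  [[1,1,0.12,0.3,0],[1,1,0.12,0.3,0],[1,1,0.12,0.3,0]],
])

```text
t: 8.83
tool_pos: [1.0417, 0.1654, 0.2729]
orientation: [-0.206, 2.644, 0.108]
force: [-0.1, 0.6, 0.5]
opening: 0.0004
gripper_force: 0.0
```

```bash
python3 st.py
```

```text
t 8.83 pos [1.0417 0.1654 0.2729] q [ 0.084  1.191  0.023  0.075  1.438 -1.634] F [-0.1  0.6  0.5] open 0.0004
tilt 28.3 az 13.8 closing az 99.5 closing z 0.04 q1 4.8
```

>>> send_rows([
  [[1,1,0.1,0.3,0],[1,1,0.1,0.3,0],[1,1,0.1,0.3,0]],
])

```text
t: 9.08
tool_pos: [1.0556, 0.1633, 0.2765]
orientation: [-0.201, 2.604, 0.11]
force: [0.8, -0.3, -0.2]
opening: 0.0006
gripper_force: 0.0
```

>>> send_rows([
  [[1,1,0.1,0.3,0],[1,1,0.1,0.3,0],[1,1,0.1,0.3,0]],
])

```text
t: 9.33
tool_pos: [1.0691, 0.1616, 0.2803]
orientation: [-0.197, 2.565, 0.112]
force: [0.1, 0.1, -0.2]
opening: 0.0008
gripper_force: 0.0
```

>>> send_rows([
  [[1,1,0.1,0.3,0],[1,1,0.1,0.3,0],[1,1,0.1,0.3,0]],
])

```text
t: 9.58
tool_pos: [1.0821, 0.1602, 0.2844]
orientation: [-0.193, 2.527, 0.114]
force: [-0.4, -0.2, 0.1]
opening: 0.0004
gripper_force: 0.0
```

```bash
python3 st.py
```

```text
t 9.58 pos [1.0821 0.1602 0.2844] q [ 0.072  1.203  0.024  0.087  1.31  -1.647] F [-0.4 -0.2  0.1] open 0.0004
tilt 35.0 az 12.6 closing az 99.4 closing z 0.038 q1 4.2
```

>>> send_rows([
  [[1,-0.2,0,0.2,0],[1,-0.4,0,0.35,0],[1,-0.6,0,0.5,0],[1,-0.8,0,0.65,0],[1,-1,0,0.8,0],[1,-1,0,0.8,0],[1,-1,0,0.8,0]],
])

```text
t: 10.17
tool_pos: [0.8832, 0.1602, 0.4437]
orientation: [-0.193, 2.526, 0.114]
force: [0.2, 0.2, 0.1]
opening: 0.0004
gripper_force: 0.0
```

>>> send_rows([
  [[-1,-0.2,0,0,0],[-1,-0.4,0,0,0],[-1,-0.6,0,0,0],[-1,-0.8,0,0,0],[-1,-1,0,0,0],[-1,-1,0,0,0]],
])

```text
t: 10.67
tool_pos: [0.6792, 0.1609, 0.4422]
orientation: [-0.195, 2.528, 0.115]
force: [-0.7, -0.1, -0.2]
opening: 0.0358
gripper_force: 0.0
```

>>> send_rows([
  [[-1,-0.2,0,0,0],[-1,-0.4,0,0,0],[-1,-0.6,0,0,0],[-1,-0.8,0,0,0],[-1,-1,0,0,0],[-1,-1,0,0,0]],
])

```text
t: 11.17
tool_pos: [0.4809, 0.1606, 0.4464]
orientation: [-0.194, 2.519, 0.116]
force: [-0.2, -0.2, 1.1]
opening: 0.0761
gripper_force: 0.0
```

```bash
python3 st.py
python3 - <<'E'
from h import *
im,d,P,K,T=cloud("wrist"); cv2.imwrite("pics/w1.png",im); np.savez("w1.npz",im=im,P=P,K=K,T=T)
r=np.load("rack.npz"); R,o=r["R"],r["o"]
print("cam in rack",R@(T[:3,3]-o)); print("dome pre",o+R.T@[-.087,.085,.215])
E
```

```text
t 11.17 pos [0.4809 0.1606 0.4464] q [ 0.221 -0.717  1.916 -0.     1.324 -1.503] F [-0.2 -0.2  1.1] open 0.0761
tilt 35.5 az 12.7 closing az 99.5 closing z 0.039 q1 12.7
cam in rack [-0.22713126  0.13920165  0.52947203]
dome pre [0.49079427 0.10432996 0.215     ]
```

View pics/w1.png

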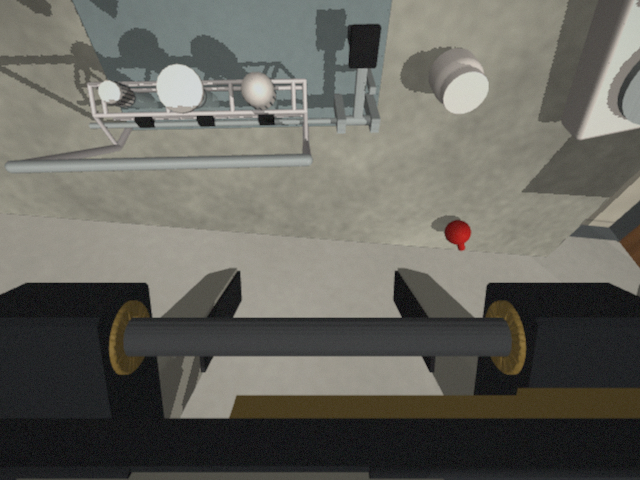

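Run:
```python
from h import *
r=np.load("rack.npz"); R,o=r["R"],r["o"]
def rep(P,im,box,t):
    u0,u1,v0,v1=box; Q=((P-o)@R.T)
    s=np.zeros(im.shape[:2],bool); s[v0:v1,u0:u1]=True; s&=(Q[...,2]>.1)
    q=Q[s]; return q
w=np.load("w1.npz"); ax=np.array([-np.sin(np.radians(35)),0,np.cos(np.radians(35))])
from scipy.optimize import least_squares
for n,f,dm,bar,pad in(("w1.npz",(150,210,60,112),(240,276,68,108),(40,280,152,172),(352,378,28,62)),("top0.npz",(302,338,226,256),(266,294,230,260),None,None)):
    w=np.load(n); P,im=w["P"],w["im"]
    q=rep(P,im,f,"flange"); q=q[(q[:,2]<.17)]; h=q@ax; q=q[h>np.percentile(h,60)-.004]; 
    print(n,"flange",len(q),q.mean(0).round(4),np.percentile(q,[2,98],axis=0).round(3).tolist())
    _,_,V=np.linalg.svd(q-q.mean(0)); print(" normal",V[2].round(3))
    q=rep(P,im,dm,"dome"); q=q[(q[:,2]<.17)]; h=q@ax; q=q[h>h.max()-.02]
    f_=lambda c: np.linalg.norm(q-c,axis=1)-.019
    c=least_squares(f_,[-.03,.085,.13],loss="soft_l1",f_scale=.002).x; print(" dome centre",len(q),c.round(4),"grip",(c-.016*ax).round(4),"rms",f_(c).std())
    if bar:
        q=rep(P,im,bar,""); q=q[q[:,2]>.22]; print(" bar",np.median(q,0).round(4))
        Q=(P-o)@R.T; q=Q[pad[2]:pad[3],pad[0]:pad[1]].reshape(-1,3); print(" pad (exp -.05 .215 .072)",np.median(q,0).round(4))
```

```text
w1.npz flange 1783 [-0.0355  0.0011  0.1378] [[-0.054, -0.022, 0.124], [-0.017, 0.024, 0.151]]
 normal [ 0.573 -0.004 -0.819]
 dome centre 865 [-0.0274  0.0854  0.1265] grip [-0.0182  0.0854  0.1134] rms 0.0006722879157858075
 bar [-0.0185  0.0012  0.2504]
 pad (exp -.05 .215 .072) [nan nan nan]
top0.npz flange 408 [-0.0345  0.0003  0.1392] [[-0.054, -0.022, 0.125], [-0.015, 0.023, 0.153]]
 normal [-0.572  0.005  0.821]
 dome centre 204 [-0.0277  0.0854  0.1273] grip [-0.0186  0.0854  0.1142] rms 0.0014158495759808985
```

```bash
cat > to.py <<'E'
import sys
from h import *
r=np.load("rack.npz"); R,o=r["R"],r["o"]; s=telemetry.read_state()
for a in sys.argv[1:]:
    p=o+R.T@np.array(eval(a)); print(a,"world",p.round(4),"norm shift",((p-s["tool_pos"])/.2).round(3))
print("here rack",(R@(s["tool_pos"]-o)).round(4),"unit axis in norm per 10mm",(R.T@[-.5736,0,.8192]*.05).round(4))
E
python3 to.py "[-.0869,.0855,.212]" "[-.020,.0855,.117]"
```

```text
[-.0869,.0855,.212] world [0.4908 0.1048 0.212 ] norm shift [ 0.037 -0.279 -1.17 ]
[-.020,.0855,.117] world [0.5568 0.1159 0.117 ] norm shift [ 0.367 -0.224 -1.645]
here rack [-0.0851  0.1418  0.446 ] unit axis in norm per 10mm [-0.0283 -0.0047  0.041 ]
```

>>> send_rows([
  [[-0.3,0.02,-0.2,-0.2,0],[-0.3,0.04,-0.28,-0.4,0],[-0.3,0.04,-0.28,-0.6,0],[-0.3,0.04,-0.28,-0.8,0],[-0.3,0.04,-0.28,-1,0],[-0.3,0.04,-0.28,-1,0],[-0.3,0.04,-0.28,-1,0]],
])

```text
t: 11.8
tool_pos: [0.492, 0.1041, 0.2375]
orientation: [-0.192, 2.534, 0.114]
force: [0.4, 1.2, 0.7]
opening: 0.0607
gripper_force: 0.0
```

```bash
python3 st.py; python3 to.py "[-.0869,.0855,.212]" "[-.020,.0855,.117]"
```

```text
t 11.8 pos [0.492  0.1041 0.2375] q [ 0.027 -0.787  2.327  0.129  1.009 -1.73 ] F [0.4 1.2 0.7] open 0.0607
tilt 34.6 az 12.6 closing az 99.4 closing z 0.039 q1 1.6
[-.0869,.0855,.212] world [0.4908 0.1048 0.212 ] norm shift [-0.006  0.004 -0.127]
[-.020,.0855,.117] world [0.5568 0.1159 0.117 ] norm shift [ 0.324  0.059 -0.602]
here rack [-0.0859  0.0845  0.2375] unit axis in norm per 10mm [-0.0283 -0.0047  0.041 ]
```

>>> send_rows([
  [[-0.3,0.04,0.01,-0.1,0],[-0.3,0.08,0.02,-0.2,0],[-0.3,0.13,0.03,-0.3,0],[-0.3,0.16,0.03,-0.36,0],[-0.3,0.16,0.03,-0.36,0],[-0.3,0.16,0.03,-0.36,0]],
])

```text
t: 12.3
tool_pos: [0.5273, 0.1106, 0.1731]
orientation: [-0.193, 2.524, 0.114]
force: [0.2, 0.2, -0.2]
opening: 0.0608
gripper_force: 0.0
```

```bash
python3 st.py; python3 to.py "[-.020,.0855,.117]"
```

```text
t 12.3 pos [0.5273 0.1106 0.1731] q [ 0.044 -0.597  2.34   0.141  0.796 -1.747] F [ 0.2  0.2 -0.2] open 0.0608
tilt 35.2 az 12.6 closing az 99.4 closing z 0.038 q1 2.5
[-.020,.0855,.117] world [0.5568 0.1159 0.117 ] norm shift [ 0.148  0.026 -0.281]
here rack [-0.05    0.0852  0.1731] unit axis in norm per 10mm [-0.0283 -0.0047  0.041 ]
```

>>> send_rows([
  [[-0.3,0.05,0.01,-0.09,0],[-0.3,0.1,0.02,-0.19,0],[-0.3,0.148,0.026,-0.281,0],[-0.3,0.148,0.026,-0.281,0],[-0.3,0.148,0.026,-0.281,0]],
])

```text
t: 12.72
tool_pos: [0.5561, 0.1158, 0.1157]
orientation: [-0.193, 2.525, 0.114]
force: [0.3, -1.2, -0.2]
opening: 0.0609
gripper_force: 0.0
```

```bash
python3 st.py; python3 to.py "[-.020,.0855,.117]"
python3 - <<'E'
from h import *
im,d,P,K,T=cloud("wrist"); cv2.imwrite("pics/w2.png",im)
E
```

```text
t 12.72 pos [0.5561 0.1158 0.1157] q [ 0.055 -0.392  2.315  0.163  0.619 -1.772] F [ 0.3 -1.2 -0.2] open 0.0609
tilt 35.1 az 12.6 closing az 99.4 closing z 0.038 q1 3.1
[-.020,.0855,.117] world [0.5568 0.1159 0.117 ] norm shift [0.003 0.001 0.007]
here rack [-0.0207  0.0855  0.1157] unit axis in norm per 10mm [-0.0283 -0.0047  0.041 ]
```

View pics/w2.png

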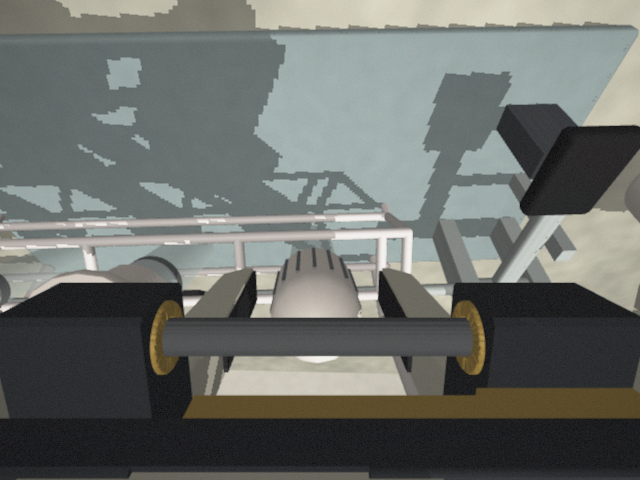

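>>> send_rows([
  [[1,0,0,0,0],[1,0,0,0,0],[1,0,0,0,0],[1,0,0,0,0],[1,0,0,0,0],[1,0,0,0,0]],
], force=30)

```text
t: 13.27
tool_pos: [0.5562, 0.1149, 0.1157]
orientation: [-0.193, 2.523, 0.112]
force: [-5.8, -5.5, 6.9]
opening: 0.0376
gripper_force: 30.1
```

>>> send_rows([
  [[1,-0.008,-0.001,0.012,0],[1,-0.016,-0.002,0.024,0],[1,-0.024,-0.004,0.036,0],[1,-0.032,-0.005,0.047,0],[1,-0.038,-0.006,0.056,0],[1,-0.042,-0.007,0.0615,0],[1,-0.042,-0.007,0.0615,0],[1,-0.042,-0.007,0.0615,0]],
])

```text
t: 13.93
tool_pos: [0.5476, 0.1135, 0.1274]
orientation: [-0.192, 2.524, 0.112]
force: [3.9, -3.4, -1.2]
opening: 0.0378
gripper_force: 30.0
```

```bash
python3 st.py; python3 to.py
```

```text
t 13.93 pos [0.5476 0.1135 0.1274] q [ 0.051 -0.448  2.332  0.156  0.656 -1.766] F [ 3.9 -3.4 -1.2] open 0.0378
tilt 35.2 az 12.4 closing az 99.4 closing z 0.037 q1 2.9
here rack [-0.0294  0.0846  0.1274] unit axis in norm per 10mm [-0.0283 -0.0047  0.041 ]
```

>>> send_rows([
  [[-0.3,0,0,0,0],[-0.3,0,0,0,0],[-0.3,0,0,0,0],[-0.3,0,0,0,0],[-0.3,-0.03,-0.005,0.041,0],[-0.3,-0.085,-0.014,0.123,0],[-0.3,-0.14,-0.023,0.2,0],[-0.3,-0.17,-0.028,0.246,0],[-0.3,-0.17,-0.028,0.246,0]],
])

```text
t: 14.68
tool_pos: [0.5136, 0.1088, 0.1786]
orientation: [-0.193, 2.521, 0.114]
force: [0.6, -0.4, 1.1]
opening: 0.0605
gripper_force: 0.0
```

```bash
python3 st.py
python3 - <<'E'
from h import *
from scipy.optimize import least_squares
r=np.load("rack.npz"); R,o=r["R"],r["o"]; ax=np.array([-.5736,0,.8192])
for n in("top","scene","wrist"):
    im,d,P,K,T=cloud(n); Q=(P-o)@R.T
    for t,yc in(("dome",.0855),("flange",.001),("slim",-.085)):
        s=(abs(Q[...,1]-yc)<.012)&(Q[...,0]<-.005)&(Q[...,0]>-.07)&(Q[...,2]>.1)&(Q[...,2]<.175)&(im.min(-1)>110); h=Q[s]@ax
        print(n,t,len(h),np.percentile(h,[90,97]).round(4) if len(h) else "")
    if n=="wrist": cv2.imwrite("pics/w3.png",im)
E
python3 to.py "[-.0395,.001,.144]"
```

```text
t 14.68 pos [0.5136 0.1088 0.1786] q [ 0.04  -0.664  2.371  0.14   0.831 -1.746] F [ 0.6 -0.4  1.1] open 0.0605
tilt 35.3 az 12.5 closing az 99.4 closing z 0.038 q1 2.3
top dome 181 [0.1527 0.1542]
top flange 226 [0.136  0.1374]
top slim 93 [0.122  0.1233]
scene dome 150 [0.1481 0.1502]
scene flange 65 [0.1328 0.1332]
scene slim 25 [0.1186 0.1189]
wrist dome 2642 [0.1518 0.1524]
wrist flange 2427 [0.134  0.1344]
wrist slim 1435 [0.12   0.1204]
[-.0395,.001,.144] world [0.5515 0.0293 0.144 ] norm shift [ 0.193 -0.397 -0.156]
here rack [-0.0644  0.0856  0.1751] unit axis in norm per 10mm [-0.0283 -0.0047  0.041 ]
```

>>> send_rows([
  [[1,-0.02,0,0.03,0],[1,-0.02,-0.08,0.03,0],[1,0,-0.2,0.03,0],[1,0.03,-0.3,0.03,0],[1,0.06,-0.42,0.03,0],[1,0.068,-0.427,0.027,0],[1,0.068,-0.427,0.027,0],[1,0.068,-0.427,0.027,0],[1,0.068,-0.427,0.027,0]],
])

```text
t: 15.58
tool_pos: [0.5261, 0.0241, 0.1804]
orientation: [-0.194, 2.527, 0.115]
force: [-0.0, 0.6, -1.2]
opening: 0.0051
gripper_force: 0.0
```

```bash
python3 st.py;python3 to.py "[-.0448,.001,.152]" "[-.0362,.001,.1397]"
```

```text
t 15.58 pos [0.5261 0.0241 0.1804] q [-0.224 -0.632  2.347  0.324  0.889 -2.083] F [-0.   0.6 -1.2] open 0.0051
tilt 35.0 az 12.7 closing az 99.5 closing z 0.039 q1 -12.8
[-.0448,.001,.152] world [0.5463 0.0284 0.152 ] norm shift [ 0.101  0.022 -0.142]
[-.0362,.001,.1397] world [0.5547 0.0299 0.1397] norm shift [ 0.143  0.029 -0.204]
here rack [-6.540e-02  1.000e-04  1.804e-01] unit axis in norm per 10mm [-0.0283 -0.0047  0.041 ]
```

>>> send_rows([
  [[1,0.04,0.008,-0.055,0],[1,0.075,0.015,-0.105,0],[1,0.1,0.022,-0.142,0],[1,0.11,0.024,-0.156,0],[1,0.12,0.025,-0.17,0],[1,0.13,0.027,-0.185,0],[1,0.14,0.029,-0.199,0],[1,0.143,0.029,-0.204,0],[1,0.143,0.029,-0.204,0]],
])

```text
t: 16.33
tool_pos: [0.5549, 0.0297, 0.1413]
orientation: [-0.195, 2.526, 0.115]
force: [-26.8, -1.9, 21.4]
opening: 0.0006
gripper_force: 16.1
```

```bash
python3 st.py;python3 to.py "[-.0362,.001,.1397]"
```

```text
t 16.33 pos [0.5549 0.0297 0.1413] q [-0.19  -0.465  2.315  0.344  0.75  -2.103] F [-26.8  -1.9  21.4] open 0.0006
tilt 35.0 az 12.7 closing az 99.5 closing z 0.039 q1 -10.9
[-.0362,.001,.1397] world [0.5547 0.0299 0.1397] norm shift [-0.001  0.001 -0.008]
here rack [-0.0361  0.0009  0.1413] unit axis in norm per 10mm [-0.0283 -0.0047  0.041 ]
```

>>> send_rows([
  [[1,-0.03,-0.005,0.041,0],[1,-0.085,-0.014,0.123,0],[1,-0.14,-0.023,0.2,0],[1,-0.17,-0.028,0.246,0],[1,-0.17,-0.028,0.28,0],[1,-0.17,-0.028,0.28,0],[1,-0.17,-0.028,0.28,0]],
])

```text
t: 16.92
tool_pos: [0.5216, 0.0234, 0.1965]
orientation: [-0.193, 2.525, 0.114]
force: [0.4, 0.7, 0.1]
opening: 0.0004
gripper_force: 0.0
```

```bash
python3 st.py
python3 - <<'E'
from h import *
r=np.load("rack.npz"); R,o=r["R"],r["o"]; ax=np.array([-.5736,0,.8192])
for n in("top","scene","wrist"):
    im,d,P,K,T=cloud(n); Q=(P-o)@R.T
    for t,yc in(("dome",.0855),("flange",.001),("slim",-.085)):
        s=(abs(Q[...,1]-yc)<.012)&(Q[...,0]<-.002)&(Q[...,0]>-.07)&(Q[...,2]>.1)&(Q[...,2]<.175)&(im.min(-1)>110); h=Q[s]@ax
        print(n,t,len(h),np.percentile(h,[90,97]).round(4) if len(h) else "")
    if n=="scene":
        cv2.imwrite("pics/s4.png",im)
        s=(im.max(-1)<45)&(abs(Q[...,1]-.215)<.03)&(abs(Q[...,0])<.14)&(Q[...,2]>.05)&(Q[...,2]<.15); print("pad",np.median(Q[s],0).round(3))
E
```

```text
t 16.92 pos [0.5216 0.0234 0.1965] q [-0.228 -0.669  2.34   0.316  0.93  -2.071] F [0.4 0.7 0.1] open 0.0004
tilt 35.2 az 12.5 closing az 99.4 closing z 0.038 q1 -13.1
top dome 178 [0.1531 0.1543]
top flange 210 [0.1223 0.1228]
top slim 93 [0.1217 0.1228]
scene dome 158 [0.1476 0.1498]
scene flange 80 [0.1188 0.1191]
scene slim 26 [0.1187 0.1189]
pad [-0.042  0.209  0.07 ]
wrist dome 2281 [0.1516 0.1523]
wrist flange 2197 [0.12   0.1204]
wrist slim 1198 [0.1199 0.1203]
```

View pics/s4.png

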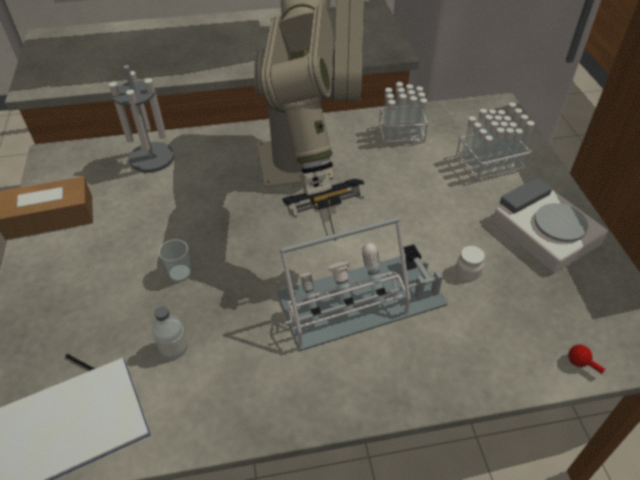

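The scene view shows the gripper clear of everything in front of the bar, at about (325,195). The lever is down at (415,258), and the bottle, beaker and jar haven't moved. Depth readings put the dome 14 mm up, the flange 14 mm down and the slim cap unchanged, so I'm handing in.

```bash
python3 -c "
from plant import order
print(order.close_job())"
```

```text
the job is handed in; nothing more can be done
None
```

The job is handed in: lever latched down, domed cap vented (14 mm up), flanged cap home (14 mm down), slim cap and bystanders unmoved, nothing held; no verdict came back, and I got the needed 35° tool tilt by repeatedly commanding poses beyond the arm's reach, since moves only turn about z.

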